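Make up an assembly kit and a finishing kit

ROBOT

A 7-joint arm with a two-finger parallel gripper is mounted at the origin on a cart in front of the work surface, level with it; the furniture and walls round the work are solid. World frame = base frame: x ahead of the robot, y to its left, z up, the work surface at z = 0. Lengths are in m, angles in rad, forces in N, time in s.
With the tool pointing down it reaches from about 0.425 to 0.925 m from the base axis. Payload 6.8 kg.
Tool frame: the origin (TCP) lies midway between the tips of the shut fingers; the grasp point (between the pads) lies r.grip_point_offset behind it (r.grip_point_offset is the distance from the TCP to the grasp point, in m); z points along the fingers, y is the direction in which the jaws open and shut (so a half turn about z gives the same grasp; the last joint's range is limited). The gripper opens to 85 mm and grips with 20 to 120 N. Pads are 22 mm wide; open, the fingers measure 114 mm over their backs; the gripper's body (76 mm by 85 mm) begins 54 mm behind the grasp point. The pads swing forward as they close: fully open they stand 13 mm farther back than shut.
Start: joints at [-1.32, 0.477, 0.022, 1.555, -0.011, 1.109, -0.083], TCP at [0.237, 0.632, 0.231] pointing down, gripper open.
Joint ranges: [-2.96, 2.96], [-0.34, 2.1], [-1.41, 1.46], [0.24, 2.44], [-1.37, 4.51], [0.17, 1.92], [-2.96, 2.96]. Speed limits (rad/s): [2.39, 2.39, 3.14, 3.14, 3.14, 3.14, 3.14].

INTERFACE

Orientations are given as a rotation vector (axis times angle).
In Python, from bench import r gives the robot as it stands. The module is installed in compiled form; this text tells all that it offers.
- The arm moves only by the tool play_rows, never from a script. Its argument "deltas" is a list of rows, each a list of 3 entries, a list of its own where there are three numbers: the finger opening in mm, from 0 to 85.4, then the shift along the tool's x, y, z in mm, then the turn, a rotation vector about the tool's x, y, z in rad. A call has 1 to 8 rows; each row is the pose to reach, as a shift and turn from the pose measured when the call began, along the tool's axes at that moment; what a row does not reach only later rows make up. A row lasts 1/8 s, in which the tool goes at most 62.5 mm and 10.7 degrees, less where a joint would pass 70% of its speed; a pose out of reach is approached as far as the arm can. A call with a gripper value outside its range is refused whole. The fingers move at their own pace and stop on an object; "squeeze" is the grip in N (left out, the last holds). Time passes only in rows, so rows that repeat a pose let the fingers close. It gives the time, the measured TCP pose, the force and the opening at its end, in the units of the state.
- r.get_obs(): the state, without advancing time (a new reading comes with each control period).
- r.grab_frame(name): name is "scene" or "top" or "wrist"; returns (picture, depth): 400x640x3 uint8, red, green, blue; 400x640 float32, m along the optical axis (not along the pixel's ray), 0 where there is no reading.
- r.camera_model(name): a dict with "mtx" (3x3 intrinsics, pixels), "rvec" (rotation vector, rad) and "tvec" (3), from world to camera coordinates, as OpenCV has them; the wrist camera has in their place "T_tool_cam" (4x4, takes a point from camera to tool coordinates, whose origin is the TCP and whose axes are the flange's). Camera axes: x right, y down, z forward; pixel columns grow to the right and rows downward; lengths in m; the calibration is good to about 2 mm. A picture is of the moment at which its call begins: read the wrist's pose just before it. camera_model takes no time and is no camera call.
- r.hand_in(): hands the job in, once; it reports no verdict.
The state is a dict: "clock": time; "joints": joint angles; "qvel": joint speeds; "tau": joint torques, N m; "tcp_pos": TCP position; "orientation": TCP orientation; "contact_force": force on the tool from outside, world axes, zero at the start; "moment": the same for the moment, N m; "grip_width": finger opening in m.
Only numpy, scipy, OpenCV 4.12 (cv2) and the standard library are available. Lean on these libraries where they do the work, as an engineer would, in place of code of your own. Each camera call takes 0.05 s, during which the arm holds its last target. There are 200 camera calls.

TASK

Make up two kits from the stock on the club-repair bench. In the blue tray: the blue-and-orange tube in the long compartment, and the black ferrule and the small iron cup of brass weights each in a small compartment of its own. In the yellow tray: the sanding block flat in the wide compartment and the brown dropper bottle standing upright in the narrow one; everything must sit flat on the compartment floors, and the white tube and steel vee block stay where they are.

Things in the scene. Friction and masses are not known exactly. Their poses are not given: they have to be found in the camera images.
- blue_tray: Low blue kit tray, fixed to the bench, 170 x 148 mm (x by y), yaw varies and it may stand on the left or right. Origin at the middle of its underside, z up. Floor top 5 mm above the bench; rims (5 mm wide) and dividers (4 mm wide) reach 10 mm above the bench. Three compartments, in the tray's frame: one long, 160 mm (x) by 62 mm (y), centre (0, -38) mm; two small, each 78 by 72 mm, centres (41, 33) and (-41, 33) mm.
- yellow_tray: Low yellow kit tray, fixed to the bench, 140 x 162 mm (x by y), yaw varies and it may stand on the left or right. Origin at the middle of its underside, z up. Floor and rims as on the blue tray (5 and 10 mm above the bench). Two compartments, in the tray's frame: narrow, 130 mm (x) by 56 mm (y), centre (0, -48) mm; wide, 130 by 92 mm, centre (0, 30) mm.
- blue_tube: Adhesive tube, dark blue and orange with a white cap, rigid, 37 mm wide (x) at most, 136 mm long (y), 29 mm high (z), lying on the bench. Origin at the middle of its underside. Grip across x at the middle. Belongs in the blue tray's long compartment.
- ferrule: Black plastic ferrule, a rod 15 mm thick and 68 mm long (along y), lying on the bench. Origin at the middle of its underside. Light, grip across x. Belongs in a small compartment of the blue tray.
- weight_cup: Small round black iron cup with brass weights in it, 47 mm across, 23 mm high (z). Origin at the middle of its underside. Grip across its outside. Belongs in a small compartment of the blue tray.
- sanding_block: Brown sanding block, 58 mm wide (x), 98 mm long (y), 28 mm high (z), lying on the bench. Origin at the middle of its underside. Grip across the long sides. Belongs in the yellow tray's wide compartment, where it fits with its length along the tray's x.
- dropper_bottle: Brown dropper bottle with a black rubber top, standing upright: body 33 mm across up to 62 mm, above it a cap and rubber top, 102 mm high in all (z). Origin at the middle of its underside. Grip round the body. Belongs upright in the yellow tray's narrow compartment; once there it stands tall beside the wide compartment.
- white_tube: Bystander: white adhesive tube, 43 mm wide (x), 146 mm long (y), 29 mm high, loose. Origin at the middle of its underside. Must stay where it lies.
- vee_block: Bystander: steel vee block, 50 (x) x 40 (y) x 34 (z) mm, loose. Origin at the middle of its underside. Must stay where it stands.
Mind the look-alikes: they are no part of the job. Of the things that look like the ferrule, take the one that is farthest from the robot's base at the start.

How it is judged:
At the end, for the whole second after the job is handed in: All five on the floor of their compartments, released, still: tube (15 mm along, 16 across), cup (15), ferrule (26, flat) in the blue tray, block (18) and bottle (upright; 50 along, 13 across) in the yellow; tube and block within 0.25 rad. White tube, vee block moved under 30 mm (x of blue_tube in the frame of blue_tray between -0.015 and 0.015 m and y of blue_tube in the frame of blue_tray between -0.054 and -0.022 m and z of blue_tube in the frame of blue_tray below 0.011 m and angle between the y axis of blue_tube and the x axis of blue_tray, either way round below 0.25 rad and angle between blue_tube's own z axis and vertical below 0.15 rad and ((x of weight_cup in the frame of blue_tray between 0.024 and 0.058 m and y of weight_cup in the frame of blue_tray between 0.018 and 0.048 m and x of ferrule in the frame of blue_tray between -0.067 and -0.015 m and y of ferrule in the frame of blue_tray between 0.007 and 0.059 m) or (x of weight_cup in the frame of blue_tray between -0.058 and -0.024 m and y of weight_cup in the frame of blue_tray between 0.018 and 0.048 m and x of ferrule in the frame of blue_tray between 0.015 and 0.067 m and y of ferrule in the frame of blue_tray between 0.007 and 0.059 m)) and z of weight_cup in the frame of blue_tray below 0.009 m and angle between each of weight_cup, dropper_bottle's own z axis and vertical below 0.08 rad and z of ferrule in the frame of blue_tray below 0.024 m and angle between ferrule's own y axis and vertical between 1.51 and 1.63 rad and x of sanding_block in the frame of yellow_tray between -0.018 and 0.018 m and y of sanding_block in the frame of yellow_tray between 0.012 and 0.048 m and z of each of sanding_block, dropper_bottle in the frame of yellow_tray below 0.009 m and angle between sanding_block's own z axis and vertical below 0.06 rad and angle between the y axis of sanding_block and the x axis of yellow_tray, either way round below 0.25 rad and x of dropper_bottle in the frame of yellow_tray between -0.05 and 0.05 m and y of dropper_bottle in the frame of yellow_tray between -0.061 and -0.035 m and linear speed of each of blue_tube, ferrule, weight_cup, sanding_block, dropper_bottle below 0.02 m/s and distance of each of white_tube, vee_block from where it was at the start of the episode below 0.03 m); the robot touches nothing.
It fails at once if the white tube or the vee block is moved by more than 30 mm (distance of any of white_tube, vee_block from where it was at the start of the episode above 0.03 m).
It also fails if it takes over 128 s, if anything falls off the work surface, if the arm or the gripper's body presses on something with over 40 N, if the wrist force passes 120 N, or if a joint passes its speed limit or range.

## Working session

There is one attempt and no reset: what is moved stays moved. The work goes in short steps, Python scripts to look and compute and a tool call to move; the robot and the scene stay as the last step left them, time stands still between calls to the robot, and variables do not carry over. Pictures are saved under pics/ and viewed, about 12 in all and at most 16, crops included, and the job is handed in when it is done.

Besides the shell and the picture viewer there is one more tool, called after ">>>" in YAML: its name, and indented under it one key for each argument. play_rows: Moves the arm, as the interface text tells. Its arguments: {"type":"object","properties":{"deltas":{"type":"array"},"squeeze":{"type":"number"}},"required":["deltas"]}

```bash
mkdir -p pics; cat > h.py <<'E'
import numpy as np, cv2
from scipy.spatial.transform import Rotation as R
from bench import r
def world(name, depth, px):
    m=r.camera_model(name); K=np.array(m["mtx"]); Rm=R.from_rotvec(np.ravel(m["rvec"])).as_matrix(); t=np.ravel(m["tvec"])
    px=np.atleast_2d(px); d=depth[px[:,1].astype(int),px[:,0].astype(int)]
    c=np.c_[(px[:,0]-K[0,2])/K[0,0]*d,(px[:,1]-K[1,2])/K[1,1]*d,d]
    return (c-t)@Rm
def worldmap(name,depth):
    v,u=np.mgrid[:400,:640]; return world(name,depth,np.c_[u.ravel(),v.ravel()]).reshape(400,640,3)
def save(n,im): cv2.imwrite("pics/"+n,cv2.cvtColor(im,cv2.COLOR_RGB2BGR))
E
python3 - <<'E'
from h import *
print(r.get_obs(), r.grip_point_offset)
for n in("top","scene"):
    im,d=r.grab_frame(n); np.savez(f"{n}.npz",im=im,d=d); 
    save(n+"0.png",im); print(n,r.camera_model(n))
    W=worldmap(n,d); print(W[::80,::100].round(2).reshape(-1,3).tolist()[:12])
m=r.camera_model("wrist");print(m)
E
```

```text
{'clock': 0.0, 'joints': array([-1.32009802,  0.47781273,  0.02236233,  1.5564954 , -0.01147665,
        1.10930316, -0.08311289]), 'qvel': array([-0.00122529,  0.00086795,  0.0008884 , -0.00172947, -0.00123442,
        0.00249205,  0.0005603 ]), 'tau': array([ 9.42378574e-04, -5.96465421e+01,  1.60819486e+00, -2.81194317e+01,
        1.23890772e-02,  9.55091586e-03,  6.16283003e-06]), 'tcp_pos': array([0.23684501, 0.63142449, 0.23029915]), 'orientation': array([-5.60553096e-01, -3.09100864e+00,  2.95751150e-03]), 'contact_force': array([ 0.16738353,  0.85003849, -0.58319053]), 'moment': array([0.04135174, 0.02278987, 0.0226218 ]), 'grip_width': 0.08506286244630522} 0.0187
top {'mtx': array([[440.26493402,   0.        , 326.34357008],
       [  0.        , 440.26493402, 203.31850537],
       [  0.        ,   0.        ,   1.        ]]), 'rvec': array([ 2.1524358 , -2.06237774,  0.21970456]), 'tvec': array([-0.00644065,  0.52957611,  0.86723379])}
[[0.9, 0.7, 0.17], [0.9, 0.49, 0.18], [0.9, 0.28, 0.19], [0.9, 0.08, 0.2], [0.9, -0.11, 0.22], [0.9, -0.3, 0.23], [0.9, -0.48, 0.24], [0.9,
[... 435 characters left out ...]
[0.9, 0.73, 0.34], [0.88, 0.18, 0.48], [0.89, -0.11, 0.56], [0.88, -0.29, 0.61], [-0.24, 1.69, -0.11], [0.17, 1.5, -0.13], [0.62, 1.3, -0.15], [0.79, 0.55, 0.13], [0.9, 0.15, 0.27]]
{'mtx': array([[299.67029052,   0.        , 318.39361211],
       [  0.        , 299.67029052, 200.34339557],
       [  0.        ,   0.        ,   1.        ]]), 'T_tool_cam': array([[ 1.02836834e-03, -9.59048051e-01, -2.83241556e-01,
         7.21465259e-02],
       [ 9.99998835e-01,  1.30576402e-03, -7.90573580e-04,
        -1.08631267e-03],
       [ 1.12804468e-03, -2.83240413e-01,  9.59048276e-01,
        -1.42267498e-01],
       [ 0.00000000e+00,  0.00000000e+00,  0.00000000e+00,
         1.00000000e+00]])}
```

```bash
python3 - <<'E'
from h import *
z=np.load("top.npz");W=worldmap("top",z["d"])
# orthographic rectified view of bench: 1 px = 1.25mm, x up, y left
im=z["im"];m=r.camera_model("top")
from cv2 import projectPoints
xs=np.arange(0.95,0.2,-0.00125); ys=np.arange(0.5,-0.5,-0.00125)
X,Y=np.meshgrid(xs,ys,indexing='ij')
p,_=cv2.projectPoints(np.c_[X.ravel(),Y.ravel(),0*X.ravel()],np.array(m["rvec"],float),np.array(m["tvec"],float),np.array(m["mtx"],float),None)
p=p.reshape(X.shape+(2,)).astype(np.float32)
o=cv2.remap(im,p[...,0],p[...,1],cv2.INTER_LINEAR)
for k in range(0,10):
    yy=int((0.5-(0.5-k*0.1))/0.00125); cv2.line(o,(yy,0),(yy,599),(255,0,255),1)
for k in range(1,8):
    v=int((0.95-(1.0-k*0.1))/0.00125); cv2.line(o,(0,v),(799,v),(255,0,255),1)
save("rect0.png",o)
E
```

```text
(no output)
```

View pics/top0.png

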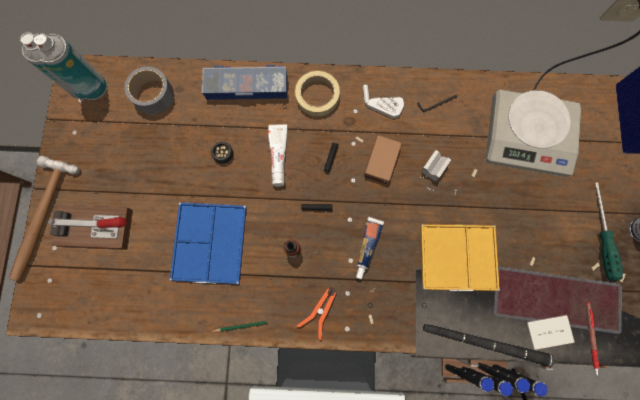

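View pics/rect0.png

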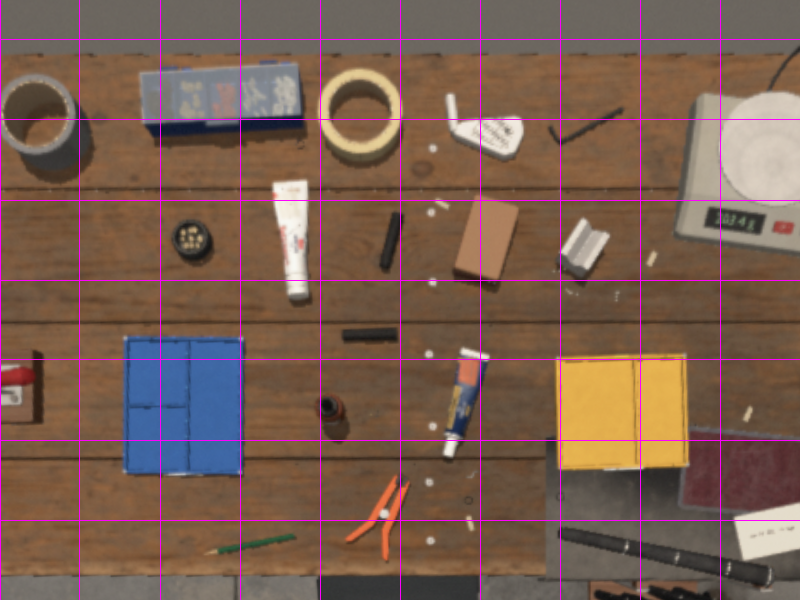

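The top view shows the blue tray left (rect 125–243, 338–473, long compartment to the right) and the yellow tray right (divider at col 636). The far ferrule is at rect (391,241) and the look-alike at (370,335). Both trays have about zero yaw. Next I measure everything precisely.

```bash
cat >> h.py <<'E'
def rect(p):
    (c,s,a)=cv2.minAreaRect((p[:,:2]*1000).astype(np.float32)); 
    if s[0]<s[1]: a+=90; s=s[::-1]
    return np.round(c,1),np.round(s,1),"long axis yaw deg",round((a+90)%180-90,1)
def blob(W,x,y,rad,zmin,zmax=.2):
    q=(np.hypot(W[...,0]-x,W[...,1]-y)<rad)&(W[...,2]>zmin)&(W[...,2]<zmax)
    n,l,st,_=cv2.connectedComponentsWithStats(q.astype(np.uint8)); 
    if n<2: return np.zeros((0,3)),q
    k=1+np.argmax(st[1:,4]); return W[l==k],l==k
E
python3 - <<'E'
from h import *
z=np.load("top.npz");W=worldmap("top",z["d"]);im=z["im"]
for x,y in((.6,.22),(.5,.15),(.57,-.1),(.45,-.15),(.35,.1),(.7,.05)):
    b=W[(np.hypot(W[...,0]-x,W[...,1]-y)<.015)]; print("bench",x,y,(b[:,2].mean()*1e3).round(1),(b[:,2].std()*1e3).round(1))
def px2w(u,v): return .95-v*.00125,.5-u*.00125
for n,(u,v),rad,zm in(("cup",(192,240),.05,.012),("ferrule",(391,241),.05,.007),("ferr2",(370,335),.05,.007),("block",(486,238),.08,.02),("tube",(466,402),.09,.009),("white",(292,240),.1,.009),("vee",(584,250),.05,.015),("bottle",(330,410),.06,.015),("bottletop",(330,410),.06,.09)):
    x,y=px2w(u,v); p,_=blob(W,x,y,rad,zm); print(n,len(p), rect(p) if len(p)>3 else "", (np.percentile(p[:,2],[5,50,95])*1e3).round(1) if len(p) else "", "med",(p.mean(0)*1e3).round(1) if len(p) else "")
hsv=cv2.cvtColor(im,cv2.COLOR_RGB2HSV)
for n,lo,hi,c in(("blue",(100,120,60),(125,255,255),(.444,.27)),("yel",(15,120,120),(35,255,255),(.436,-.278))):
    m=(cv2.inRange(hsv,lo,hi)>0)&(np.hypot(W[...,0]-c[0],W[...,1]-c[1])<.14); print(n,rect(W[m]),np.median(W[m][:,2]))
E
```

```text
bench 0.6 0.22 0.7 1.7
bench 0.5 0.15 0.6 1.7
bench 0.57 -0.1 0.4 1.9
bench 0.45 -0.15 0.4 1.7
bench 0.35 0.1 0.7 1.6
bench 0.7 0.05 0.4 1.7
cup 259 (array([644.7, 256.2]), array([45.9, 45.3]), 'long axis yaw deg', -75.1) [12.8 20.8 25.4] med [644.5 255.2  19.8]
ferrule 181 (array([645.8,  11.3]), array([67.6, 14.5]), 'long axis yaw deg', -14.6) [ 9.5 13.8 16.9] med [646.5  11.   13.6]
ferr2 200 (array([530.3,  36.8]), array([66.2, 14.1]), 'long axis yaw deg', -87.9) [ 9.  13.5 16.8] med [530.   35.3  13.4]
block 1072 (array([ 644.7, -105.1]), array([96.4, 57.9]), 'long axis yaw deg', -16.3) [23.5 26.4 29.2] med [ 643.5 -104.6   26.4]
tube 612 (array([434.9, -71.3]), array([114.1,  33.6]), 'long axis yaw deg', -17.7) [12.1 22.4 29. ] med [439.4 -74.3  21.7]
white 687 (array([639. , 130.1]), array([128.8,  39.1]), 'long axis yaw deg', 5.0) [ 9.7 18.8 29. ] med [635.  129.6  19. ]
vee 441 (array([ 634.1, -222.4]), array([52.9, 39.9]), 'long axis yaw deg', -32.5) [20.5 31.3 36.3] med [ 631.9 -221.3   29.6]
bottle 233 (array([433.1,  83.3]), array([31.3, 31.1]), 'long axis yaw deg', -86.9) [31.  62.6 99.1] med [431.   81.7  68. ]
bottletop 37 (array([434.2,  83.7]), array([11.2, 11.2]), 'long axis yaw deg', -40.8) [ 94.   97.2 100.7] med [433.9  83.5  97.6]
blue (array([442.7, 268.5]), array([168.6, 147.4]), 'long axis yaw deg', -0.4) 0.0059555288324781176
yel (array([ 450.1, -275.6]), array([170.7, 169.5]), 'long axis yaw deg', 1.4) 0.0057606625496028005
```

```bash
python3 - <<'E'
from h import *
im=np.load("top.npz")["im"]
a=cv2.resize(im[185:295,165:245+10],None,fx=4,fy=4,interpolation=cv2.INTER_CUBIC); b=cv2.resize(im[185:295,415:505],None,fx=4,fy=4,interpolation=cv2.INTER_CUBIC)
save("trays.png",np.hstack([a,b]))
E
```

```text
(no output)
```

View pics/trays.png

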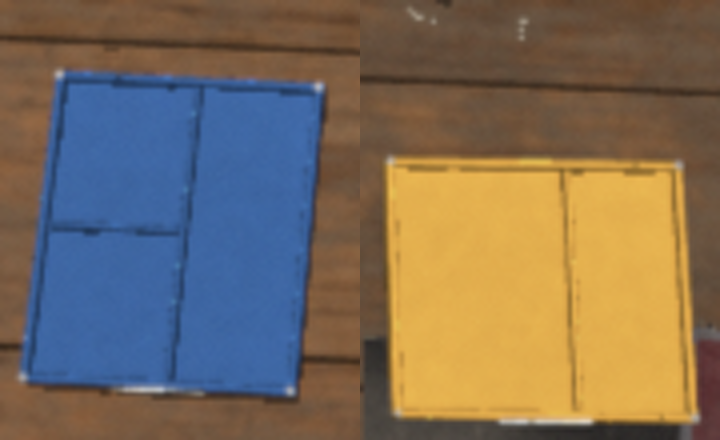

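View pics/scene0.png

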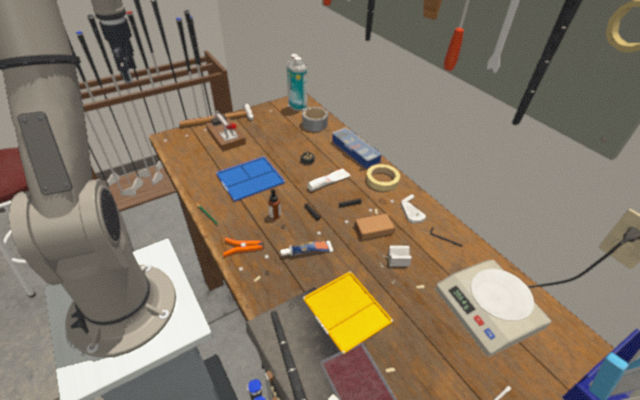

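Corner pins: blue (60,75),(319,88),(291,391),(24,378), and yellow (390,162),(679,166),(694,418),(398,414) in the crop. Dividers confirm both trays' y points to world +y.

```bash
cat >> h.py <<'E'
def onplane(name,px,z):
    m=r.camera_model(name); K=np.array(m["mtx"]); Rm=R.from_rotvec(np.ravel(m["rvec"])).as_matrix(); t=np.ravel(m["tvec"])
    c=-t@Rm; d=np.c_[np.asarray(px,float),np.ones(len(px))]@np.linalg.inv(K).T@Rm
    return c+d*((z-c[2])/d[:,2])[:,None]
def go(x,y,z,yaw):
    """delta (mm, rad) to TCP target in mm, jaw axis (tool y) yaw in deg, nearest half turn"""
    o=r.get_obs(); R0=R.from_rotvec(o["orientation"]); best=None
    for k in(0,180):
        Rt=R.from_euler("z",yaw+k,degrees=True)*R.from_matrix([[0,1,0],[1,0,0],[0,0,-1.]])*R.from_euler("z",90,degrees=True)
        Y=Rt.as_matrix()[:,1]
        Rt=R.from_euler("z",np.degrees(np.radians(yaw+k)-np.arctan2(Y[1],Y[0])),degrees=True)*Rt
        rv=(R0.inv()*Rt).as_rotvec()
        print("k",k,"shift",(R0.inv().apply(np.array([x,y,z])/1e3-o["tcp_pos"])*1e3).round(1).tolist(),"turn",rv.round(3).tolist())
    print("tcp",(o["tcp_pos"]*1e3).round(1),"jaw yaw",np.degrees(np.arctan2(*R0.as_matrix()[1::-1,1])).round(1),"q",o["joints"].round(2),"t",o["clock"].round(2),"w",o["grip_width"].round(4))
E
python3 - <<'E'
from h import *
for n,c,off in(("blue",[(60,75),(319,88),(291,391),(24,378)],(165,185)),("yel",[(30,162),(319,166),(334,418),(38,414)],(415,185))):
    p=onplane("top",np.array(c)/4-.375+off,.01)*1e3
    print(n,p[:,:2].round(1).tolist(),p.mean(0).round(1)); e=(p[0]+p[1]-p[2]-p[3]); f=p[0]+p[3]-p[1]-p[2]
    print(" x-axis yaw",np.degrees(np.arctan2(e[1],e[0])).round(2)," y axis",np.degrees(np.arctan2(-f[0],f[1])).round(2))
im=np.load("top.npz")["im"]
save("tubes.png",cv2.resize(im[205:285,345:395],None,fx=7,fy=7,interpolation=cv2.INTER_CUBIC))
go(434,83,150,10)
E
```

```text
blue [[525.4, 339.8], [524.2, 196.6], [359.7, 198.0], [360.4, 340.3]] [442.4 268.7  10. ]
 x-axis yaw -0.34  y axis -0.39
yel [[499.6, -194.3], [504.1, -351.8], [369.2, -354.6], [364.6, -198.1]] [ 434.4 -274.7   10. ]
 x-axis yaw 1.42  y axis 1.67
k 0 shift [-377.2, -444.3, 81.2] turn [-0.001, 0.001, 1.038]
k 180 shift [-377.2, -444.3, 81.2] turn [-0.001, -0.002, -2.104]Traceback (most recent call last):
  File "<stdin>", line 8, in <module>
  File "h.py", line 34, in go
    print("tcp",(o["tcp_pos"]*1e3).round(1),"jaw yaw",np.degrees(np.arctan2(*R0.as_matrix()[1::-1,1])).round(1),"q",o["joints"].round(2),"t",o["clock"].round(2),"w",o["grip_width"].round(4))
                                                                                                                                             ^^^^^^^^^^^^^^^^
AttributeError: 'float' object has no attribute 'round'
```

View pics/tubes.png

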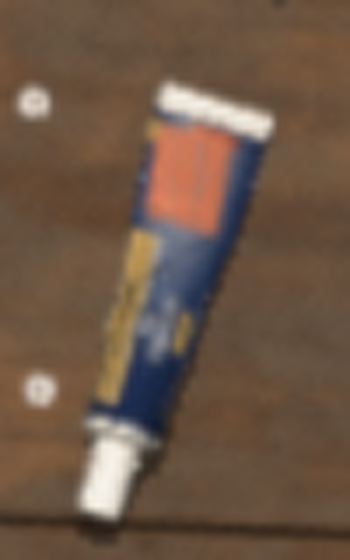

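```bash
sed -i 's/o\["clock"\].round(2)/round(float(o["clock"]),2)/;s/o\["grip_width"\].round(4)/round(float(o["grip_width"]),4)/' h.py
python3 - <<'E'
from h import *
p=onplane("top",[(375.6,219.6)],.008)[0]*1e3; q=onplane("top",[(358.9,277.7)],.012)[0]*1e3
print("tube crimp",p.round(1),"cap",q.round(1),"mid",((p+q)/2).round(1),"len",np.hypot(*(p-q)[:2]).round(1),"yaw",np.degrees(np.arctan2((p-q)[1],(p-q)[0])).round(1))
go(645,256,120,0)
E
```

```text
tube crimp [507.9 -92.8   8. ] cap [380.4 -59.4  12. ] mid [444.2 -76.1  10. ] len 131.8 yaw -14.7
k 0 shift [-514.0, -208.1, 110.8] turn [-0.001, 0.001, 1.212]
k 180 shift [-514.0, -208.1, 110.8] turn [-0.001, -0.001, -1.93]
tcp [236.9 631.5 230.4] jaw yaw 69.4 q [-1.32  0.48  0.02  1.56 -0.01  1.11 -0.08] t 0.1 w 0.0857
```

>>> play_rows:
  deltas:
    - [85, [-514, -208, 60], [0, 0, 1.21]]
    - [85, [-514, -208, 60], [0, 0, 1.21]]
    - [85, [-514, -208, 60], [0, 0, 1.21]]
    - [85, [-514, -208, 60], [0, 0, 1.21]]
    - [85, [-514, -208, 60], [0, 0, 1.21]]
    - [85, [-514, -208, 60], [0, 0, 1.21]]
    - [85, [-514, -208, 60], [0, 0, 1.21]]
    - [85, [-514, -208, 60], [0, 0, 1.21]]
  squeeze: 40

```text
clock: 1.1
tcp_pos: [0.6035, 0.2941, 0.1765]
orientation: [2.219, 2.223, -0.003]
contact_force: [-0.6, -0.2, 0.2]
grip_width: 0.085
```

```bash
python3 -c "
from h import *
go(645,256,100,0)"
```

```text
k 0 shift [-38.0, 41.5, 76.6] turn [-0.001, 0.002, 0.002]
k 180 shift [-38.0, 41.5, 76.6] turn [-0.003, -0.002, -3.14]
tcp [603.5 294.1 176.5] jaw yaw 0.1 q [-0.81  0.54  0.37  1.63 -0.22  1.01 -0.36] t 1.1 w 0.085
```

>>> play_rows:
  deltas:
    - [85, [-38, 41, 90], [0, 0, 0]]
    - [85, [-38, 41, 120], [0, 0, 0]]
    - [85, [-38, 41, 120], [0, 0, 0]]
    - [85, [-38, 41, 145], [0, 0, 0]]
    - [85, [-38, 41, 165], [0, 0, 0]]
    - [85, [-38, 41, 172], [0, 0, 0]]
    - [85, [-38, 41, 172], [0, 0, 0]]
    - [45, [-38, 41, 172], [0, 0, 0]]

```text
clock: 2.1
tcp_pos: [0.6451, 0.2563, 0.0057]
orientation: [2.218, 2.223, -0.001]
contact_force: [-0.9, 0.6, -0.6]
grip_width: 0.0698
```

>>> play_rows:
  deltas:
    - [35, [0, 0, 0], [0, 0, 0]]
    - [35, [0, 0, 0], [0, 0, 0]]
    - [35, [0, 0, 0], [0, 0, 0]]
    - [35, [0, 0, 0], [0, 0, 0]]
    - [35, [0, 0, -20], [0, 0, 0]]
    - [35, [0, 0, -70], [0, 0, 0]]
    - [35, [0, 0, -90], [0, 0, 0]]
    - [35, [0, 0, -90], [0, 0, 0]]

```text
clock: 3.1
tcp_pos: [0.6461, 0.2568, 0.0978]
orientation: [2.218, 2.222, 0.005]
contact_force: [-0.3, -0.4, -2.3]
grip_width: 0.0445
```

```bash
python3 -c "
from h import *
go(484,302,12,0)"
```

```text
k 0 shift [45.5, -162.3, 85.2] turn [0.004, -0.001, 0.002]
k 180 shift [45.5, -162.3, 85.2] turn [0.001, 0.006, -3.14]
tcp [646.1 256.8  97.8] jaw yaw 0.1 q [-0.7   0.66  0.35  1.63 -0.27  0.89 -0.25] t 3.1 w 0.0445
```

>>> play_rows:
  deltas:
    - [35, [15, -55, 0], [0, 0, 0]]
    - [35, [31, -110, 0], [0, 0, 0]]
    - [35, [45, -162, 20], [0, 0, 0]]
    - [35, [45, -162, 40], [0, 0, 0]]
    - [35, [45, -162, 60], [0, 0, 0]]
    - [35, [45, -162, 75], [0, 0, 0]]
    - [35, [45, -162, 84], [0, 0, 0]]
    - [35, [45, -162, 88], [0, 0, 0]]

```text
clock: 4.1
tcp_pos: [0.4836, 0.301, 0.0115]
orientation: [-2.22, -2.223, -0.0]
contact_force: [-18.0, -9.8, 62.8]
grip_width: 0.0448
```

>>> play_rows:
  deltas:
    - [35, [0, 0, 1], [0, 0, 0]]
    - [35, [0, 0, 1], [0, 0, 0]]
    - [70, [0, 0, 1], [0, 0, 0]]
    - [70, [0, 0, 1], [0, 0, 0]]
    - [70, [0, 0, -20], [0, 0, 0]]
    - [70, [0, 0, -60], [0, 0, 0]]
    - [70, [0, 0, -90], [0, 0, 0]]
    - [70, [0, 0, -90], [0, 0, 0]]

```text
clock: 5.1
tcp_pos: [0.4852, 0.3019, 0.1036]
orientation: [2.22, 2.223, 0.008]
contact_force: [0.1, -0.4, -0.1]
grip_width: 0.0701
```

```bash
python3 -c "
from h import *
go(646,11,70,75.4)"
```

```text
k 0 shift [-291.2, 160.3, 33.2] turn [0.005, -0.001, -1.315]
k 180 shift [-291.2, 160.3, 33.2] turn [-0.001, -0.006, 1.827]
tcp [485.2 301.9 103.6] jaw yaw 0.1 q [-0.94  0.48  0.36  1.94 -0.24  0.76 -0.45] t 5.1 w 0.0701
```

>>> play_rows:
  deltas:
    - [60, [-291, 160, 0], [0, 0, -1.315]]
    - [60, [-291, 160, 0], [0, 0, -1.315]]
    - [60, [-291, 160, 0], [0, 0, -1.315]]
    - [60, [-291, 160, 0], [0, 0, -1.315]]
    - [60, [-291, 160, 0], [0, 0, -1.315]]
    - [60, [-291, 160, 0], [0, 0, -1.315]]
    - [60, [-291, 160, 20], [0, 0, -1.315]]
    - [60, [-291, 160, 30], [0, 0, -1.315]]

```text
clock: 6.1
tcp_pos: [0.6444, 0.0108, 0.0709]
orientation: [-0.403, -3.115, -0.006]
contact_force: [0.3, 0.4, 0.0]
grip_width: 0.0598
```

```bash
python3 -c "
from h import *
go(646,11,3,75.4)
im,d=r.grab_frame('top');np.savez('top1.npz',im=im,d=d)
W=worldmap('top',d); p,_=blob(W,.484,.302,.05,.017); print(rect(p),(p.mean(0)*1e3).round(1))"
```

```text
k 0 shift [-1.6, 0.4, 67.9] turn [0.004, -0.001, -0.002]
k 180 shift [-1.6, 0.4, 67.9] turn [-0.001, -0.006, 3.139]
tcp [644.4  10.8  70.9] jaw yaw 75.3 q [-0.14  0.6   0.04  1.76 -0.04  0.78  1.24] t 6.1 w 0.0598
(array([482.6, 300.1]), array([45.8, 45.5]), 'long axis yaw deg', 48.4) [480.9 299.4  25. ]
```

>>> play_rows:
  deltas:
    - [60, [-1, 0, 25], [0, 0, 0]]
    - [60, [-1, 0, 48], [0, 0, 0]]
    - [60, [-1, 0, 62], [0, 0, 0]]
    - [60, [-1, 0, 67], [0, 0, 0]]
    - [5, [-1, 0, 67], [0, 0, 0]]
    - [5, [-1, 0, 67], [0, 0, 0]]
    - [5, [-1, 0, 67], [0, 0, 0]]
    - [5, [-1, 0, 67], [0, 0, 0]]
  squeeze: 25

```text
clock: 7.15
tcp_pos: [0.6454, 0.0113, 0.0039]
orientation: [0.405, 3.115, 0.006]
contact_force: [-0.5, -1.1, 5.1]
grip_width: 0.0129
```

>>> play_rows:
  deltas:
    - [5, [0, 0, 0], [0, 0, 0]]
    - [5, [0, 0, 0], [0, 0, 0]]
    - [5, [0, 0, -20], [0, 0, 0]]
    - [5, [0, 0, -60], [0, 0, 0]]
    - [5, [0, 0, -90], [0, 0, 0]]
    - [5, [0, 0, -90], [0, 0, 0]]

```text
clock: 7.9
tcp_pos: [0.6476, 0.011, 0.0979]
orientation: [0.404, 3.109, 0.008]
contact_force: [-0.6, 0.5, 0.1]
grip_width: 0.0129
```

```bash
python3 -c "
from h import *
go(401.6,302,10,45);go(401.6,302,10,135)"
```

```text
k 0 shift [312.7, 217.9, 87.6] turn [0.007, 0.004, 0.527]
k 180 shift [312.7, 217.9, 87.6] turn [-0.005, 0.01, -2.615]
tcp [647.6  11.   97.9] jaw yaw 75.2 q [-0.15  0.57  0.05  1.74 -0.04  0.82  1.23] t 7.9 w 0.0129
k 0 shift [312.7, 217.9, 87.6] turn [0.003, 0.008, -1.044]
k 180 shift [312.7, 217.9, 87.6] turn [0.009, -0.003, 2.098]
tcp [647.6  11.   97.9] jaw yaw 75.2 q [-0.15  0.57  0.05  1.74 -0.04  0.82  1.23] t 7.9 w 0.0129
```

>>> play_rows:
  deltas:
    - [5, [312, 218, 0], [0, 0, 0.527]]
    - [5, [312, 218, 0], [0, 0, 0.527]]
    - [5, [312, 218, 0], [0, 0, 0.527]]
    - [5, [312, 218, 0], [0, 0, 0.527]]
    - [5, [312, 218, 0], [0, 0, 0.527]]
    - [5, [312, 218, 0], [0, 0, 0.527]]
    - [5, [312, 218, 20], [0, 0, 0.527]]
    - [5, [312, 218, 50], [0, 0, 0.527]]

```text
clock: 8.9
tcp_pos: [0.4013, 0.3035, 0.0477]
orientation: [1.196, 2.9, 0.014]
contact_force: [0.5, -0.4, 0.1]
grip_width: 0.0128
```

```bash
python3 -c "
from h import *
go(401.6,302,9,45)"
```

```text
k 0 shift [-1.2, -1.2, 38.7] turn [0.01, 0.001, 0.003]
k 180 shift [-1.2, -1.2, 38.7] turn [-0.002, 0.015, -3.138]
tcp [401.3 303.5  47.7] jaw yaw 45.2 q [-0.87  0.46  0.12  2.12 -0.1   0.56  0.11] t 8.9 w 0.0128
```

>>> play_rows:
  deltas:
    - [5, [-1, -1, 25], [0.01, 0, 0]]
    - [5, [-1, -1, 35], [0.01, 0, 0]]
    - [5, [-1, -1, 38], [0.01, 0, 0]]
    - [5, [-1, -1, 38], [0.01, 0, 0]]
    - [32, [-1, -1, 38], [0.01, 0, 0]]
    - [32, [-1, -1, 38], [0.01, 0, 0]]
    - [32, [-1, -1, 15], [0.01, 0, 0]]
    - [32, [-1, -1, -40], [0.01, 0, 0]]

```text
clock: 9.9
tcp_pos: [0.3997, 0.3007, 0.0871]
orientation: [-1.197, -2.904, 0.008]
contact_force: [0.8, 0.6, 0.3]
grip_width: 0.0323
```

```bash
python3 -c "
from h import *
go(444,-76,90,75.3)"
```

```text
k 0 shift [-297.0, -236.1, -1.5] turn [-0.005, -0.0, -0.526]
k 180 shift [-297.0, -236.1, -1.5] turn [-0.0, 0.007, 2.616]
tcp [399.7 300.7  87.1] jaw yaw 45.2 q [-0.88  0.4   0.14  2.09 -0.08  0.66  0.1 ] t 9.9 w 0.0323
```

>>> play_rows:
  deltas:
    - [60, [0, 0, -60], [0, 0, 0]]
    - [85, [-297, -236, -75], [0, 0, -0.526]]
    - [85, [-297, -236, -75], [0, 0, -0.526]]
    - [85, [-297, -236, -75], [0, 0, -0.526]]
    - [85, [-297, -236, -75], [0, 0, -0.526]]
    - [85, [-297, -236, -75], [0, 0, -0.526]]
    - [85, [-297, -236, -75], [0, 0, -0.526]]
    - [85, [-297, -236, -75], [0, 0, -0.526]]

```text
clock: 10.9
tcp_pos: [0.4441, -0.08, 0.1642]
orientation: [-0.412, -3.114, 0.008]
contact_force: [-0.6, 1.0, -0.3]
grip_width: 0.0852
```

```bash
cat >> h.py <<'E'
def wmap():
    o=r.get_obs(); im,d=r.grab_frame("wrist"); m=r.camera_model("wrist"); K=m["mtx"]; T=np.array(m["T_tool_cam"])
    v,u=np.mgrid[:400,:640]; c=np.stack([(u-K[0,2])/K[0,0]*d,(v-K[1,2])/K[1,1]*d,d],-1)
    W=(c@T[:3,:3].T+T[:3,3])@R.from_rotvec(o["orientation"]).as_matrix().T+o["tcp_pos"]
    W[d==0]=np.nan; return im,W
E
python3 -c "
from h import *
go(444,-76,4,75.3)
im,W=wmap(); save('w1.png',im)
p,_=blob(W,.444,-.076,.09,.008,.05); print(len(p),rect(p),(np.percentile(p[:,2],[5,50,98])*1e3).round(1))
c=np.array([.444,-.076]);a=np.array([np.cos(np.radians(-14.7)),np.sin(np.radians(-14.7))]);n=np.array([-a[1],a[0]])
s=(p[:,:2]-c)@a;t=(p[:,:2]-c)@n;print('along',(s.min()*1e3).round(1),(s.max()*1e3).round(1))
for k in np.arange(-.07,.08,.02):
    q=abs(s-k)<.004
    if q.sum()>3: print(round(k,3),(np.percentile(t[q],[2,98])*1e3).round(1),(np.percentile(p[q,2],95)*1e3).round(1))
W2=worldmap('top',r.grab_frame('top')[1]);p,_=blob(W2,.4016,.302,.05,.014);print('ferr',rect(p),p[:,2].mean())
"
```

```text
k 0 shift [1.2, 4.7, 160.2] turn [-0.005, 0.0, -0.006]
k 180 shift [1.2, 4.7, 160.2] turn [0.0, 0.008, 3.135]
tcp [444.1 -80.  164.2] jaw yaw 74.9 q [-0.23  0.2   0.3   2.15 -0.07  0.8   1.42] t 10.9 w 0.0852
2780 (array([433.8, -75.5]), array([114.3,  34. ]), 'long axis yaw deg', -12.8) [11.  22.  28.5]
along -67.3 47.3
-0.07 [-4.8  6.8] 24.1
-0.05 [-6.   7.1] 24.5
-0.03 [-10.9  12.1] 28.7
-0.01 [-13.5  14.3] 23.5
0.01 [-14.4  13.6] 24.1
0.03 [-15.8  16.1] 17.3
0.05 [-12.3  11.4] 8.9
ferr (array([402.4, 299. ]), array([67.2, 14.3]), 'long axis yaw deg', -44.7) 0.018734362130522507
```

>>> play_rows:
  deltas:
    - [85, [1, 4, 55], [0, 0, 0]]
    - [85, [1, 4, 100], [0, 0, 0]]
    - [85, [1, 4, 130], [0, 0, 0]]
    - [85, [1, 4, 148], [0, 0, 0]]
    - [85, [1, 4, 157], [0, 0, 0]]
    - [85, [1, 4, 157], [0, 0, 0]]
    - [15, [1, 4, 157], [0, 0, 0]]
    - [15, [1, 4, 157], [0, 0, 0]]
  squeeze: 40

```text
clock: 12.0
tcp_pos: [0.4446, -0.0745, 0.0076]
orientation: [0.408, 3.114, -0.007]
contact_force: [1.0, 0.1, -0.7]
grip_width: 0.0511
```

>>> play_rows:
  deltas:
    - [15, [0, 0, 0], [0, 0, 0]]
    - [15, [0, 0, 0], [0, 0, 0]]
    - [15, [0, 0, 0], [0, 0, 0]]
    - [15, [0, 0, -20], [0, 0, 0]]
    - [15, [0, 0, -70], [0, 0, 0]]
    - [15, [0, 0, -130], [0, 0, 0]]
    - [15, [0, 0, -170], [0, 0, 0]]
    - [15, [0, 0, -170], [0, 0, 0]]

```text
clock: 13.0
tcp_pos: [0.4468, -0.0738, 0.1807]
orientation: [0.408, 3.108, -0.004]
contact_force: [0.1, 0.1, -1.2]
grip_width: 0.0274
```

```bash
python3 -c "
from h import *
go(442.2,230.7,14,89.6)
im,W=wmap();p,_=blob(W,.444,-.076,.1,.1,.22); print(len(p),rect(p),(np.percentile(p[:,2],[5,50,98])*1e3).round(1))
im,d=r.grab_frame('scene');save('s1.png',im)"
```

```text
k 0 shift [84.3, 293.3, 165.6] turn [-0.003, 0.007, -0.254]
k 180 shift [84.3, 293.3, 165.6] turn [0.011, 0.004, 2.888]
tcp [446.8 -73.8 180.7] jaw yaw 75.1 q [-0.27  0.17  0.33  2.14 -0.07  0.83  1.41] t 13.0 w 0.0274
13863 (array([444. , -74.9]), array([131.1,  54.1]), 'long axis yaw deg', -23.2) [178.3 195.  218.2]
```

View pics/s1.png

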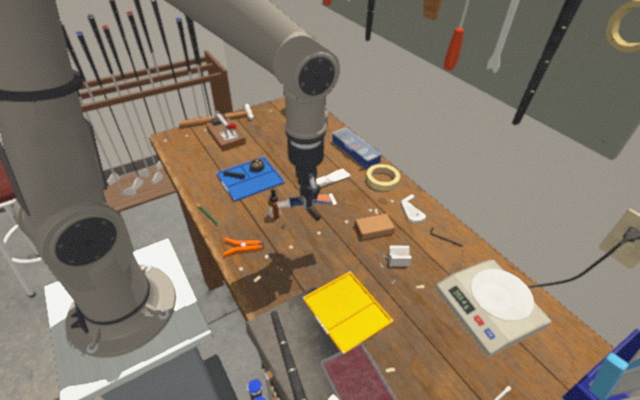

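>>> play_rows:
  deltas:
    - [15, [84, 293, 0], [0, 0, -0.254]]
    - [15, [84, 293, 0], [0, 0, -0.254]]
    - [15, [84, 293, 0], [0, 0, -0.254]]
    - [15, [84, 293, 0], [0, 0, -0.254]]
    - [15, [84, 293, 0], [0, 0.007, -0.254]]
    - [15, [84, 293, 50], [0, 0.007, -0.254]]
    - [15, [84, 293, 100], [0, 0.007, -0.254]]
    - [15, [84, 293, 130], [0, 0.007, -0.254]]

```text
clock: 14.1
tcp_pos: [0.4362, 0.2291, 0.0423]
orientation: [-0.01, -3.13, 0.011]
contact_force: [-0.6, 0.7, -0.3]
grip_width: 0.0275
```

```bash
python3 -c "
from h import *
go(442.2,230.7,12,89.6)"
```

```text
k 0 shift [-6.4, 1.8, 30.2] turn [-0.007, -0.012, 0.001]
k 180 shift [-6.4, 1.8, 30.2] turn [0.019, -0.011, -3.141]
tcp [436.2 229.1  42.3] jaw yaw 89.6 q [-0.66  0.47  0.06  2.12 -0.06  0.57  1.01] t 14.1 w 0.0275
```

>>> play_rows:
  deltas:
    - [15, [-6, 2, 0], [0, -0.01, 0]]
    - [15, [-6, 2, 15], [0, -0.01, 0]]
    - [15, [-6, 2, 24], [0, -0.01, 0]]
    - [15, [-6, 2, 28], [0, -0.01, 0]]
    - [15, [-6, 2, 29], [0, -0.01, 0]]

```text
clock: 14.72
tcp_pos: [0.4418, 0.2309, 0.0135]
orientation: [-0.01, -3.14, 0.01]
contact_force: [-2.4, -1.6, 6.3]
grip_width: 0.0276
```

```bash
python3 -c "
from h import *
go(442.2,230.7,12,89.6)"
```

```text
k 0 shift [-0.4, -0.2, 1.5] turn [-0.007, -0.002, 0.001]
k 180 shift [-0.4, -0.2, 1.5] turn [0.003, -0.01, -3.141]
tcp [441.8 230.9  13.5] jaw yaw 89.6 q [-0.66  0.53  0.06  2.12 -0.06  0.5   1.01] t 14.72 w 0.0276
```

>>> play_rows:
  deltas:
    - [15, [0, 0, 1], [0, 0, 0]]
    - [42, [0, 0, 1], [0, 0, 0]]
    - [42, [0, 0, 1], [0, 0, 0]]
    - [42, [0, 0, -15], [0, 0, 0]]
    - [42, [0, 0, -70], [0, 0, 0]]
    - [42, [0, 0, -130], [0, 0, 0]]
    - [42, [0, 0, -150], [0, 0, 0]]
    - [42, [0, 0, -150], [0, 0, 0]]

```text
clock: 15.72
tcp_pos: [0.4433, 0.2327, 0.1661]
orientation: [0.01, 3.139, -0.006]
contact_force: [-0.2, 0.1, -0.6]
grip_width: 0.0418
```

```bash
python3 -c "
from h import *
im,W=wmap();save('w2.png',im)
p,_=blob(W,.4422,.2307,.08,.017,.05); print(len(p),rect(p),(np.percentile(p[:,2],[5,50,98])*1e3).round(1))
go(644,-105,100,73.7)"
```

```text
2624 (array([427.5, 230.6]), array([107.6,  33. ]), 'long axis yaw deg', -1.6) [19.3 27.4 33.6]
k 0 shift [-203.8, -335.4, 66.2] turn [-0.005, 0.0, 0.278]
k 180 shift [-203.8, -335.4, 66.2] turn [-0.001, -0.008, -2.863]
tcp [442.3 232.1 164.5] jaw yaw 89.6 q [-0.69  0.27  0.09  2.04 -0.03  0.84  0.98] t 15.78 w 0.042
```

View pics/w2.png

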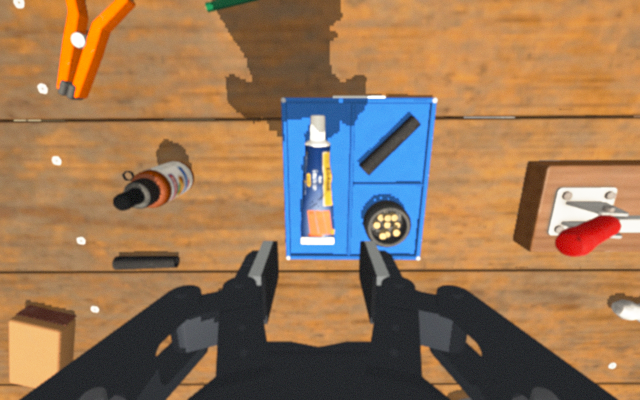

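>>> play_rows:
  deltas:
    - [85, [-204, -335, 0], [0, 0, 0.278]]
    - [85, [-204, -335, 0], [0, 0, 0.278]]
    - [85, [-204, -335, 0], [0, 0, 0.278]]
    - [85, [-204, -335, 0], [0, 0, 0.278]]
    - [85, [-204, -335, 0], [0, 0, 0.278]]
    - [85, [-204, -335, 0], [0, 0, 0.278]]
    - [85, [-204, -335, 30], [0, 0, 0.278]]
    - [85, [-204, -335, 30], [0, 0, 0.278]]

```text
clock: 16.77
tcp_pos: [0.6415, -0.1061, 0.1321]
orientation: [-0.449, -3.102, 0.011]
contact_force: [-1.0, 0.8, 0.5]
grip_width: 0.0852
```

```bash
python3 -c "
from h import *
im,W=wmap()
p,_=blob(W,.644,-.105,.08,.021,.05); print(len(p),rect(p),(np.percentile(p[:,2],[5,50,98])*1e3).round(1))
go(644.5,-105,6,73.7)"
```

```text
6914 (array([ 645.2, -105.1]), array([94.7, 58.2]), 'long axis yaw deg', -16.3) [24.3 25.6 27. ]
k 0 shift [-2.8, 0.8, 127.7] turn [-0.006, -0.004, -0.001]
k 180 shift [-2.8, 0.8, 127.7] turn [-0.006, 0.01, 3.141]
tcp [ 642.3 -104.4  133.7] jaw yaw 73.7 q [-0.13  0.55  0.26  1.71 -0.17  0.91  1.49] t 16.82 w 0.0846
```

>>> play_rows:
  deltas:
    - [85, [-3, 1, 50], [0, 0, 0]]
    - [85, [-3, 1, 90], [0, 0, 0]]
    - [85, [-3, 1, 115], [0, 0, 0]]
    - [85, [-3, 1, 127], [0, 0, 0]]
    - [85, [-3, 1, 127], [0, 0, 0]]
    - [45, [-3, 1, 127], [0, 0, 0]]
    - [45, [-3, 1, 127], [0, 0, 0]]
    - [45, [-3, 1, 127], [0, 0, 0]]
  squeeze: 60

```text
clock: 17.82
tcp_pos: [0.646, -0.105, 0.0085]
orientation: [-0.446, -3.108, 0.009]
contact_force: [-1.4, 1.0, 6.5]
grip_width: 0.0566
```

>>> play_rows:
  deltas:
    - [45, [0, 0, 0], [0, 0, 0]]
    - [45, [0, 0, 0], [0, 0, 0]]
    - [45, [0, 0, -20], [0, 0, 0]]
    - [45, [0, 0, -60], [0, 0, 0]]
    - [45, [0, 0, -100], [0, 0, 0]]
    - [45, [0, 0, -100], [0, 0, 0]]

```text
clock: 18.58
tcp_pos: [0.6492, -0.1051, 0.1135]
orientation: [0.446, 3.104, -0.008]
contact_force: [-0.0, -0.3, -1.2]
grip_width: 0.0563
```

```bash
python3 -c "
from h import *
a=np.radians(1.55);print(434.4-30*np.sin(a),-274.7+30*np.cos(a),434.4+48*np.sin(a),-274.7-48*np.cos(a))
go(433.6,-244.7,15,91.5)"
```

```text
433.58852088554005 -244.71097698078853 435.6983665831359 -322.6824368307383
k 0 shift [168.1, -194.3, 98.2] turn [-0.005, 0.006, -0.312]
k 180 shift [168.1, -194.3, 98.2] turn [0.008, 0.007, 2.83]
tcp [ 649.2 -105.1  113.5] jaw yaw 73.6 q [-0.12  0.58  0.26  1.72 -0.18  0.86  1.5 ] t 18.57 w 0.0563
```

>>> play_rows:
  deltas:
    - [45, [168, -194, 0], [0, 0, -0.312]]
    - [45, [168, -194, 0], [0, 0, -0.312]]
    - [45, [168, -194, 0], [0, 0, -0.312]]
    - [45, [168, -194, 0], [0, 0, -0.312]]
    - [45, [168, -194, 0], [0, 0.006, -0.312]]
    - [45, [168, -194, 20], [0, 0.006, -0.312]]
    - [45, [168, -194, 45], [0, 0.006, -0.312]]
    - [45, [168, -194, 60], [0, 0.006, -0.312]]

```text
clock: 19.58
tcp_pos: [0.4338, -0.2436, 0.0523]
orientation: [0.043, -3.14, 0.007]
contact_force: [-0.4, -0.2, 0.0]
grip_width: 0.0567
```

```bash
python3 -c "
from h import *
go(433.6,-244.7,13,91.5)"
```

```text
k 0 shift [0.2, -1.0, 39.3] turn [-0.004, -0.002, 0.001]
k 180 shift [0.2, -1.0, 39.3] turn [0.003, -0.007, -3.141]
tcp [ 433.8 -243.6   52.3] jaw yaw 91.6 q [ 0.24  0.46  0.18  2.12 -0.14  0.57  2.11] t 19.57 w 0.0567
```

>>> play_rows:
  deltas:
    - [45, [0, -1, 20], [0, 0, 0]]
    - [45, [0, -1, 30], [0, 0, 0]]
    - [45, [0, -1, 36], [0, 0, 0]]
    - [45, [0, -1, 38], [0, 0, 0]]
    - [45, [0, -1, 38], [0, 0, 0]]

```text
clock: 20.2
tcp_pos: [0.434, -0.2448, 0.0146]
orientation: [0.043, -3.14, 0.007]
contact_force: [0.0, -1.0, 0.1]
grip_width: 0.0565
```

>>> play_rows:
  deltas:
    - [45, [0, 0, 1.5], [0, 0, 0]]
    - [45, [0, 0, 2], [0, 0, 0]]

```text
clock: 20.45
tcp_pos: [0.4345, -0.245, 0.0134]
orientation: [0.043, -3.141, 0.007]
contact_force: [-2.6, 3.2, 11.9]
grip_width: 0.0565
```

Contact reached; release and rise.

>>> play_rows:
  deltas:
    - [72, [0, 0, 0], [0, 0, 0]]
    - [72, [0, 0, 0], [0, 0, 0]]
    - [72, [0, 0, -15], [0, 0, 0]]
    - [72, [0, 0, -70], [0, 0, 0]]
    - [72, [0, 0, -130], [0, 0, 0]]
    - [72, [0, 0, -160], [0, 0, 0]]
    - [72, [0, 0, -160], [0, 0, 0]]

```text
clock: 21.32
tcp_pos: [0.4361, -0.245, 0.1768]
orientation: [-0.042, 3.135, -0.01]
contact_force: [0.1, 0.1, 0.2]
grip_width: 0.0722
```

```bash
python3 -c "
from h import *
im,W=wmap();save('w3.png',im)
p,_=blob(W,.4336,-.2447,.08,.022,.05); print(len(p),rect(p),(np.percentile(p[:,2],[5,50,98])*1e3).round(1))
go(434,83.5,150,0);go(434,83.5,150,10)"
```

```text
5402 (array([ 433., -246.]), array([94.4, 58. ]), 'long axis yaw deg', 1.6) [29.1 30.6 32.1]
k 0 shift [-7.8, 327.9, 23.2] turn [-0.002, 0.006, 1.598]
k 180 shift [-7.8, 327.9, 23.2] turn [-0.006, -0.002, -1.544]
tcp [ 435.1 -244.4  175. ] jaw yaw 91.6 q [ 0.18  0.25  0.24  2.04 -0.07  0.85  2.06] t 21.38 w 0.072
k 0 shift [-7.8, 327.9, 23.2] turn [-0.003, 0.006, 1.423]
k 180 shift [-7.8, 327.9, 23.2] turn [-0.006, -0.003, -1.718]
tcp [ 435.1 -244.4  175. ] jaw yaw 91.6 q [ 0.18  0.25  0.24  2.04 -0.07  0.85  2.06] t 21.38 w 0.072
```

View pics/w3.png

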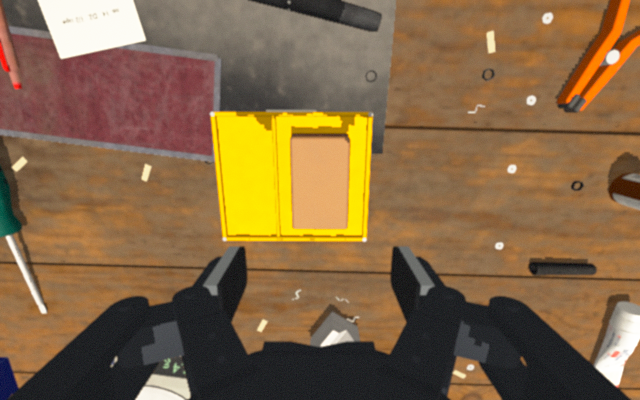

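>>> play_rows:
  deltas:
    - [80, [-8, 328, 0], [0, 0, 1.598]]
    - [80, [-8, 328, 0], [0, 0, 1.598]]
    - [80, [-8, 328, 0], [0, 0, 1.598]]
    - [80, [-8, 328, 0], [0, 0, 1.598]]
    - [80, [-8, 328, 0], [0, 0, 1.598]]
    - [80, [-8, 328, 0], [0, 0, 1.598]]
    - [80, [-8, 328, 0], [0, 0, 1.598]]
    - [80, [-8, 328, 0], [0, 0, 1.598]]
  squeeze: 30

```text
clock: 22.38
tcp_pos: [0.433, 0.0854, 0.1721]
orientation: [1.87, 2.521, -0.007]
contact_force: [0.3, 0.2, 0.3]
grip_width: 0.0797
```

>>> play_rows:
  deltas:
    - [80, [0, 0, 0], [0, 0, 0.1]]
    - [80, [0, 0, 0], [0, 0, 0.1]]

```text
clock: 22.62
tcp_pos: [0.432, 0.0852, 0.1711]
orientation: [1.992, 2.426, -0.01]
contact_force: [0.8, -0.2, -0.5]
grip_width: 0.0801
```

```bash
python3 -c "
from h import *
im,W=wmap()
for a,b in((.02,.06),(.09,.11)):
  p,_=blob(W,.434,.0835,.05,a,b); print(len(p),rect(p) if len(p)>3 else '',(p.mean(0)*1e3).round(1))
W=worldmap('top',r.grab_frame('top')[1])
p,_=blob(W,.434,.0835,.05,.09,.11); print(len(p),rect(p) if len(p)>3 else '')
go(434,83.5,36,0)"
```

```text
475 (array([435.3,  89.1]), array([33.3, 23.8]), 'long axis yaw deg', -9.7) [432.6  95.2  47.8]
239 (array([434.7,  84.6]), array([12.4, 12.4]), 'long axis yaw deg', -78.8) [434.3  85.7  97.1]
0 
k 0 shift [-1.1, 1.6, 135.5] turn [-0.002, 0.006, 0.196]
k 180 shift [-1.1, 1.6, 135.5] turn [-0.009, -0.003, -2.945]
tcp [432.4  85.1 171.4] jaw yaw 11.3 q [-0.52  0.17  0.2   2.16 -0.04  0.82 -0.1 ] t 22.73 w 0.0797
```

>>> play_rows:
  deltas:
    - [80, [-1, 2, 50], [0, 0.005, 0]]
    - [80, [-1, 2, 90], [0, 0.005, 0]]
    - [80, [-1, 2, 118], [0, 0.005, 0]]
    - [80, [-1, 2, 132], [0, 0.005, 0]]
    - [80, [-1, 2, 135], [0, 0.005, 0]]
    - [20, [-1, 2, 135], [0, 0.005, 0]]
    - [20, [-1, 2, 135], [0, 0.005, 0]]
    - [20, [-1, 2, 135], [0, 0.005, 0]]

```text
clock: 23.72
tcp_pos: [0.4352, 0.084, 0.0373]
orientation: [-1.993, -2.429, 0.001]
contact_force: [-1.5, -0.7, 6.7]
grip_width: 0.0307
```

>>> play_rows:
  deltas:
    - [20, [0, 0, 0], [0, 0, 0]]
    - [20, [0, 0, 0], [0, 0, 0]]
    - [20, [0, 0, 0], [0, 0, 0]]

```text
clock: 24.1
tcp_pos: [0.4352, 0.084, 0.0374]
orientation: [-1.993, -2.429, 0.001]
contact_force: [0.0, -0.2, 1.7]
grip_width: 0.0308
```

>>> play_rows:
  deltas:
    - [20, [0, 0, -20], [0, 0, 0]]
    - [20, [0, 0, -70], [0, 0, 0]]
    - [20, [0, 0, -90], [0, 0, 0]]
    - [20, [0, 0, -90], [0, 0, 0]]

```text
clock: 24.6
tcp_pos: [0.4362, 0.0844, 0.1286]
orientation: [1.992, 2.428, 0.003]
contact_force: [0.2, -0.0, -1.3]
grip_width: 0.0309
```

```bash
python3 -c "
from h import *
go(435.7,-322.7,130,1.5)"
```

```text
k 0 shift [-399.2, -80.0, -1.7] turn [0.002, -0.001, 0.17]
k 180 shift [-399.2, -80.0, -1.7] turn [0.001, 0.004, -2.971]
tcp [436.2  84.4 128.6] jaw yaw 11.3 q [-0.51  0.24  0.2   2.2  -0.07  0.71 -0.06] t 24.6 w 0.0309
```

>>> play_rows:
  deltas:
    - [20, [-50, -10, 0], [0, 0, 0.17]]
    - [20, [-100, -20, 0], [0, 0, 0.17]]
    - [20, [-150, -30, 0], [0, 0, 0.17]]
    - [20, [-200, -40, 0], [0, 0, 0.17]]
    - [20, [-250, -50, 0], [0, 0, 0.17]]
    - [20, [-300, -60, 0], [0, 0, 0.17]]
    - [20, [-350, -70, 0], [0, 0, 0.17]]
    - [20, [-399, -80, 0], [0, 0, 0.17]]

```text
clock: 25.6
tcp_pos: [0.4348, -0.3237, 0.1265]
orientation: [-2.191, -2.25, -0.002]
contact_force: [1.1, 1.1, -0.1]
grip_width: 0.0311
```

>>> play_rows:
  deltas:
    - [20, [0, 0, 0], [0, 0, 0]]
    - [20, [0, 0, 0], [0, 0, 0]]

```text
clock: 25.85
tcp_pos: [0.4338, -0.3228, 0.125]
orientation: [-2.189, -2.248, -0.001]
contact_force: [0.5, 1.1, -0.3]
grip_width: 0.0309
```

```bash
python3 -c "
from h import *
go(435.7,-322.7,42.5,1.5)"
```

```text
k 0 shift [-0.2, 2.1, 82.5] turn [-0.002, -0.003, 0.0]
k 180 shift [-0.2, 2.1, 82.5] turn [0.005, -0.004, -3.141]
tcp [ 433.8 -322.8  125. ] jaw yaw 1.5 q [ 0.22  0.41  0.39  1.99 -0.22  0.78  0.76] t 25.85 w 0.0309
```

>>> play_rows:
  deltas:
    - [20, [0, 2, 30], [0, -0.003, 0]]
    - [20, [0, 2, 55], [0, -0.003, 0]]
    - [20, [0, 2, 70], [0, -0.003, 0]]
    - [20, [0, 2, 77], [0, -0.003, 0]]
    - [20, [0, 2, 80], [0, -0.003, 0]]
    - [20, [0, 2, 81], [0, -0.003, 0]]
    - [20, [0, 2, 81], [0, -0.003, 0]]

```text
clock: 26.72
tcp_pos: [0.4359, -0.3227, 0.0445]
orientation: [-2.191, -2.25, 0.002]
contact_force: [0.2, -0.1, -1.2]
grip_width: 0.0307
```

>>> play_rows:
  deltas:
    - [20, [0, 0, 1.5], [0, 0, 0]]
    - [20, [0, 0, 2], [0, 0, 0]]
    - [20, [0, 0, 2], [0, 0, 0]]

```text
clock: 27.1
tcp_pos: [0.4359, -0.3228, 0.0425]
orientation: [-2.191, -2.25, 0.002]
contact_force: [0.6, 0.4, -1.3]
grip_width: 0.0312
```

>>> play_rows:
  deltas:
    - [20, [0, 0, 0.7], [0, 0, 0]]
    - [20, [0, 0, 0.7], [0, 0, 0]]
    - [20, [0, 0, 1.4], [0, 0, 0]]
    - [20, [0, 0, 1.4], [0, 0, 0]]

```text
clock: 27.6
tcp_pos: [0.4361, -0.3229, 0.0423]
orientation: [-2.192, -2.25, 0.001]
contact_force: [-3.4, 1.6, 14.4]
grip_width: 0.0313
```

Contact; release slowly and rise.

>>> play_rows:
  deltas:
    - [80, [0, 0, 0], [0, 0, 0]]
    - [80, [0, 0, 0], [0, 0, 0]]
    - [80, [0, 0, 0], [0, 0, 0]]
    - [80, [0, 0, -15], [0, 0, 0]]
    - [80, [0, 0, -60], [0, 0, 0]]
    - [80, [0, 0, -110], [0, 0, 0]]
    - [80, [0, 0, -160], [0, 0, 0]]
    - [80, [0, 0, -180], [0, 0, 0]]

```text
clock: 28.6
tcp_pos: [0.4372, -0.324, 0.2265]
orientation: [2.19, 2.246, 0.002]
contact_force: [0.5, -0.0, 0.0]
grip_width: 0.0798
```

>>> play_rows:
  deltas:
    - [80, [200, 0, -40], [0, 0, 0]]
    - [80, [200, 0, -40], [0, 0, 0]]
    - [80, [200, 0, -40], [0, 0, 0]]
    - [80, [200, 0, -40], [0, 0, 0]]
    - [80, [200, 0, -40], [0, 0, 0]]

```text
clock: 29.22
tcp_pos: [0.4322, -0.123, 0.2671]
orientation: [2.186, 2.249, 0.004]
contact_force: [-0.2, -0.0, 0.1]
grip_width: 0.08
```

```bash
python3 - <<'E'
from h import *
im,d=r.grab_frame("top"); save("top2.png",im); W=worldmap("top",d)
for n,c,yaw in(("B",(442.4,268.7),-.36),("Y",(434.4,-274.7),1.55)):
    L=(("cup",(484,302),.05,.017),("ferr",(402,302),.05,.014),("tube",(440,231),.08,.017)) if n=="B" else (("block",(434,-245),.07,.025),("bottletop",(436,-323),.05,.095),("bottle",(436,-323),.05,.06))
    for k,(x,y),rad,zm in L:
        p,_=blob(W,x/1e3,y/1e3,rad,zm)
        if len(p)>3:
            q=rect(p);v=np.array(q[0])-c; a=np.radians(yaw);print(k,q,"tray",(np.array([[np.cos(a),np.sin(a)],[-np.sin(a),np.cos(a)]])@v).round(1),(np.percentile(p[:,2],[5,50,95])*1e3).round(1))
        else: print(k,"none")
for n,x,y,rad,zm in(("white",.635,.13,.1,.009),("vee",.632,-.221,.05,.015)):
    p,_=blob(W,x,y,rad,zm);print(n,rect(p))
print(r.get_obs()["contact_force"])
E
```

```text
cup (array([482.1, 300.4]), array([46. , 44.8]), 'long axis yaw deg', 47.9) tray [39.5 31.9] [18.3 25.9 29.9]
ferr (array([402.1, 299.2]), array([67.7, 14.4]), 'long axis yaw deg', -45.8) tray [-40.5  30.2] [15.3 18.6 21.7]
tube (array([428.3, 226.4]), array([109.2,  33. ]), 'long axis yaw deg', 3.9) tray [-13.8 -42.4] [19.1 27.6 34. ]
block none
bottletop none
bottle none
white (array([639. , 128.8]), array([129. ,  36.5]), 'long axis yaw deg', 8.2)
vee (array([ 629.8, -197.3]), array([18.8,  7.3]), 'long axis yaw deg', -9.0)
[-0.79861474 -0.85587769 -0.00609897]
```

View pics/top2.png

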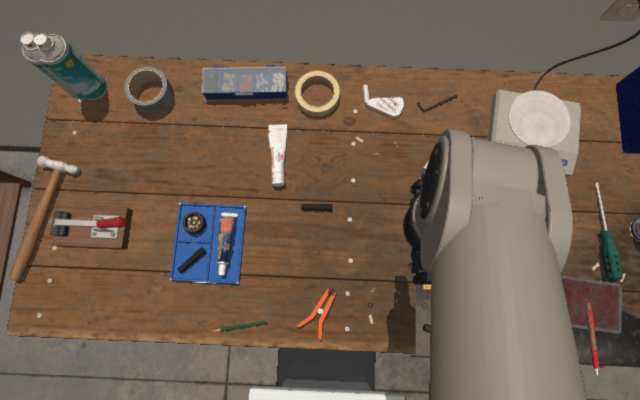

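The blue tray is good; the arm hides the yellow one. I'll move it left and check again.

>>> play_rows:
  deltas:
    - [80, [300, 0, 0], [0, 0, 0]]
    - [80, [300, 0, 0], [0, 0, 0]]
    - [80, [300, 0, 0], [0, 0, 0]]
    - [80, [300, 0, 0], [0, 0, 0]]
    - [80, [300, 0, 0], [0, 0, 0]]
    - [80, [300, 0, 0], [0, 0, 0]]

```text
clock: 30.02
tcp_pos: [0.4244, 0.178, 0.2658]
orientation: [2.185, 2.251, 0.003]
contact_force: [0.0, -0.5, 0.1]
grip_width: 0.0801
```

```bash
python3 - <<'E'
from h import *
im,d=r.grab_frame("top"); save("top3.png",im[150:350,320:640].repeat(2,0).repeat(2,1)); W=worldmap("top",d)
c=(434.4,-274.7);a=np.radians(1.55)
for k,(x,y),rad,zm in (("block",(434,-245),.07,.025),("bottletop",(436,-323),.05,.095),("bottle",(436,-323),.05,.06)):
    p,_=blob(W,x/1e3,y/1e3,rad,zm,.05 if k=="block" else .2); q=rect(p);v=np.array(q[0])-c
    print(k,q,"tray",(np.array([[np.cos(a),np.sin(a)],[-np.sin(a),np.cos(a)]])@v).round(1),(np.percentile(p[:,2],[5,50,95])*1e3).round(1))
p,_=blob(W,.632,-.221,.05,.015);print("vee",rect(p)); print(r.get_obs()["contact_force"],r.get_obs()["qvel"].round(3))
E
```

```text
block (array([ 433.5, -245.6]), array([96.5, 59.3]), 'long axis yaw deg', 1.1) tray [-0.1 29.1] [28.2 31.3 34.2]
bottletop (array([ 435.6, -321.7]), array([11.4, 10.9]), 'long axis yaw deg', 29.0) tray [ -0.1 -47. ] [ 95.6 102.8 106.3]
bottle (array([ 434.7, -317.8]), array([31.9, 26.6]), 'long axis yaw deg', 15.6) tray [ -0.9 -43.1] [ 62.9  79.1 104. ]
vee (array([ 633.6, -222.1]), array([50.9, 39.7]), 'long axis yaw deg', -32.2)
[-0.62890698 -0.7946619   0.05037486] [ 0.027 -0.017  0.044  0.022  0.008  0.002  0.009]
```

View pics/top3.png

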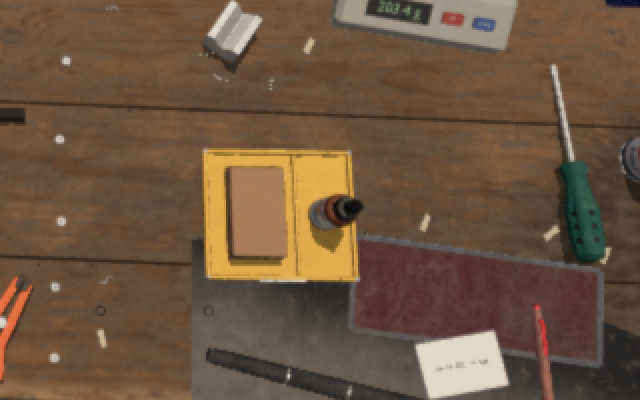

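```bash
python3 -c "
from h import *
print(r.hand_in())"
```

```text
the job is handed in; nothing more can be done
None
```

I made up both kits and handed the job in at about 30 s of the 128 s. `hand_in` gives no verdict, so the figures below come from my own last camera checks.

| Object | Measured position in its tray frame (mm) | Compartment centre (mm) |
|---|---|---|
| Cup | (39.5, 31.9) | (41, 33) |
| Ferrule, lying diagonally | (-40.5, 30.2) | (-41, 33) |
| Tube | about (-3, -38 to -42) | (0, -38) |
| Block | (-0.1, 29.1), within about 0.5° of the tray's x | (0, 30) |
| Bottle, standing, top at 103 to 106 mm | (-0.1, -47.0) | (0, -48) |

- **Ferrule choice:** I took the one farther from the base and left the look-alike where it lay.
- **Bystanders:** the vee block and white tube read within about 1.5 mm of where they started. The white tube's yaw read 5.0° at the start and 8.2° at the end, probably depth noise, since nothing touched it.
- **Disagreements:** the tube's y differed by about 4 mm between the wrist and top cameras, and its yaw read -1.6° and +3.9°. Both are inside tolerance. The tube's x is inferred from its cap end, because the depth filter cut off the thin crimped end.
- **Forces:** setting the cup down gave a brief 63 N at the wrist, under the 120 N limit. Every other contact I read was under 15 N.

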